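# Bolt the singles case

### The job

Lock the flight case of singles for the road using fingertip pushes only: push the stud on the slotted disc round until the disc's slot lines up with the sliding bolt (either end of the slot may face it), then push the bolt by its tab through the disc until it is fully home in the keeper. Force neither of them, do not take the stud or the tab between the fingers, and leave everything else lying on and around the case where it is.

Things in the scene. Friction and masses are not known exactly. Their poses are not given: they have to be found in the camera images.
- case: black flight case with aluminium edges lying flat, fixed to the table; 350 x 220 mm, 80 mm high. Its origin is at table height right below the axis of the disc. Its +x axis is the direction in which the bolt is pushed (bolt, disc and keeper lie in line along x), z is up. The lid runs from x = -245 to +105 mm and y = -110 to +110 mm, top face at z = 80 mm. On it, fixed: two low rails beside the bolt (x = -235 to -64 mm, y out to +-14 mm, 19.5 mm above the lid) and the keeper.
- disc_center (a point): centre of the disc's top face, on its upright axis, 22 mm above the lid. The disc is 100 mm in diameter, of plain aluminium, with an open channel (the slot) 26 mm wide cut right across its diameter, 19 mm deep, so that two half-round blocks stand on a thin dark plate. The bolt is 14 mm wide: it passes when the slot is in line within about 0.1 rad.
- disc (a joint): angle of the disc, positive counter-clockwise seen from above. The slot is in line with the bolt at 0 and again at 3.14 rad: either will do. Seen from the axis, the stud points along the case's +y at 0, -x (towards the bolt) at 1.57 and -y at 3.14. It turns stiffly (about 0.08 N m, some 2 N at the stud) and stays where it is left; its stops lie beyond, at -0.35 and 3.49. It starts at 0.55 to 2.6.
- stud_top (a point): centre of the top of the steel stud on the disc: upright round pin, 14 mm in diameter, 28 mm tall above the disc's top face, 36 mm from the disc's axis. Push it sideways with the fingertips to turn the disc.
- bolt (a joint): how far the bolt has been pushed, in m along the case's +x: 0 fully withdrawn, 0.132 fully home against its stop. It starts at 0 to 0.006; it slides with about 1.5 N and stays where it is left. Pushed at a disc that is not in line it stops after about 10 mm.
- tab_top (a point): middle of the top edge of the tab by which the bolt is pushed: upright steel plate 8 mm thick along the bolt, 40 mm wide across it, its bottom 21 mm and its top 52 mm above the lid. Push on its face that looks away from the disc, with the fingertips above the rails (more than 20 mm above the lid). It moves with the bolt.
- bolt_nose (a point): rounded front end of the steel bolt (bar 14 x 14 mm, its centre line 10 mm above the lid, top 17 mm); the tab stands 138 mm behind it. It starts 54 to 60 mm from the disc's axis and ends 72 mm beyond the axis, inside the keeper.
- keeper (a point): top of the fixed dark steel bridge beyond the disc, 69 mm from the disc's axis along the case's +x; 42 mm wide, 18 mm long, 26 mm above the lid. The bolt ends under it.
- adapter: loose aluminium centre adapter for singles, disc 38 mm in diameter, 10 mm high, lying on the case beyond the disc; origin at the centre of its underside; leave it
- stickers: loose small roll of price stickers, 36 mm in diameter, 20 mm high, on the case beside the bolt (-y side); origin at the centre of its underside; leave it
- cassette: loose cassette in its box, 100 x 58 x 16 mm, lying along the bolt on the case (+y side); origin at the centre of its underside; leave it
- coffee_cup: loose paper cup with a lid, 86 mm wide, 118 mm high, on the table; origin at the centre of its underside; leave it
- tape_roll: loose roll of parcel tape, 110 mm in diameter, 48 mm high, on the table; origin at the centre of its underside; leave it
- pricing_gun: loose hand pricing gun, about 250 mm long, 75 mm high, on the table; origin under its white body; leave it
- singles: loose stack of single records, 180 x 180 x 39 mm, on the table; origin at the centre of its underside; leave it
- cleaner: loose white bottle of record cleaner, 52 mm in diameter, 130 mm high, on the table; origin at the centre of its underside; leave it

How it is judged:
On the way, in this order (a step that is already met when the one before it is completed fails the run):
1. the disc's slot is brought in line with the bolt while the bolt is still outside ((value of joint disc between -0.22 and 0.22 rad or value of joint disc between 2.9216 and 3.3616 rad) and value of joint bolt below 0.035 m), for 0.1 s.
2. the bolt is pushed through the disc into the keeper ((value of joint disc between -0.22 and 0.22 rad or value of joint disc between 2.9216 and 3.3616 rad) and value of joint bolt above 0.127 m), for 0.1 s.
At the end, for the whole second after the job is handed in: the bolt is fully home (within 5 mm of its stop, at least 127 mm along) through the disc's slot, the disc in line (within 0.22 rad of 0 or 3.14), and at rest (all of step 2 and velocity of joint bolt below 0.005 m/s); the robot touches nothing.
It fails at once if something lying on or beside the case is shifted by more than 15 mm (distance of any of adapter, stickers, cassette, coffee_cup, tape_roll, pricing_gun, singles, cleaner from where it was at the start of the episode above 0.015 m).
It fails at once if the bolt or the disc is pushed with more than 60 N (contact force between the fingers and bolt above 60 N or contact force between the fingers and disc above 60 N).
It fails at once if the stud or the tab is taken between the fingers instead of being pushed ((horizontal distance between the grasp point and stud_top below 0.006 m and z of the grasp point in the frame of stud_top below 0.012 m and contact force between the fingers and disc above 0.5 N) or (horizontal distance between the grasp point and tab_top below 0.006 m and z of the grasp point in the frame of tab_top below 0.012 m and contact force between the fingers and bolt above 0.5 N)).
It also fails if it takes over 53 s, if anything falls off the work surface, if the arm or the gripper's body presses on something with over 40 N, if the wrist force passes 120 N, or if a joint passes its speed limit or range.

### The arm

A 7-joint arm with a two-finger parallel gripper is mounted at the origin on the work surface. World frame = base frame: x ahead of the robot, y to its left, z up, the work surface at z = 0. Lengths are in m, angles in rad, forces in N, time in s.
With the tool pointing down it reaches from about 0.4 to 0.75 m from the base axis. Payload 19.5 kg.
Tool frame: the origin (TCP) lies midway between the tips of the shut fingers; the grasp point (between the pads) lies manip.grip_point_offset behind it (manip.grip_point_offset is the distance from the TCP to the grasp point, in m); z points along the fingers, y is the direction in which the jaws open and shut (so a half turn about z gives the same grasp; the last joint's range is limited). The gripper opens to 85 mm and grips with 20 to 120 N. Pads are 22 mm wide; open, the fingers measure 114 mm over their backs; the gripper's body (76 mm by 85 mm) begins 54 mm behind the grasp point. The pads swing forward as they close: fully open they stand 13 mm farther back than shut.
Start: joints at [1.229, 0.707, -0.028, 1.485, 0.022, 0.951, -0.075], TCP at [0.17, -0.549, 0.231] pointing down, gripper open.
Joint ranges: [-2.71, 2.71], [-0.32, 2.16], [-1.57, 1.52], [0, 2.45], [-1.46, 4.6], [0, 2.02], [-2.83, 2.83]. Speed limits (rad/s): [1.89, 1.89, 2.57, 2.57, 3.01, 3.01, 3.01].

### API

Orientations are given as a unit quaternion [x, y, z, w].
In Python, from rig import manip, vision, workorder gives the robot as it stands. The module is installed in compiled form; this text tells all that it offers.
- The arm moves only by the shell command python3 -m inch 'ROWS'. ROWS is JSON, a list of rows, each an object of numbers: "x", "y", "z": the shift along the tool's x, y, z in cm; "rx", "ry", "rz": the turn, a rotation vector about the tool's x, y, z in degrees; "gripper": the opening in per cent of the stroke, from 0 (shut) to 100 (fully open). A call has 1 to 12 rows; each row shifts and turns the pose as measured when the row begins, along the tool's axes as they then stand; what a row does not reach is not made up. A row lasts 1/8 s, in which the tool goes at most 62.5 mm and 10.7 degrees, less where a joint would pass 70% of its speed; a pose out of reach is approached as far as the arm can. A call is refused whole if a number of a shift passes 6.25 or a number of a turn 10.7, either way. A call with a gripper value outside its range is refused whole. The fingers move at their own pace and stop on an object; the grip force is fixed at half the most. Time passes only in rows, so rows that do not move let the fingers close. It gives the time, the measured TCP pose, the force and the opening at its end, in the units of the state.
- manip.get_obs(): the state, without advancing time (a new reading comes with each control period).
- vision.snapshot(name): name is "scene" or "top" or "wrist"; returns a dict with "pixels" (400x640x3 uint8, blue, green, red), "z_map" (400x640 float32, m along the optical axis (not along the pixel's ray), 0 where there is no reading), "fov_y" (degrees; the focal length in pixels is half the picture's height over the tangent of half this angle, whatever the lens; pixels are square), "cx", "cy" (the principal point, pixels), "k1" (the pictures are not rectified: a ray, as slopes to the right and down, at radius r is drawn at 1 + k1 r^2 times it, then the intrinsics apply), "extrinsics" (4x4, takes a point from camera to world coordinates). Camera axes: x right, y up, looking along -z (the intrinsics and any distortion apply to the point x, -y, -z); pixel columns grow to the right and rows downward; lengths in m; the calibration is good to about 2 mm. A picture is of the moment at which its call begins.
- workorder.job_done(): hands the job in, once; it reports no verdict.
The state is a dict: "time": time; "qpos": joint angles; "qd": joint speeds; "effort": joint torques, N m; "tcp_pos": TCP position; "eef_rot": TCP orientation; "contact_force": force on the tool from outside, world axes, zero at the start; "moment": the same for the moment, N m; "finger_gap": opening from 0.0 (shut) to 1.0 (fully open).
Only numpy, scipy, OpenCV 4.12 (cv2) and the standard library are available. Lean on these libraries where they do the work, as an engineer would, in place of code of your own. Each camera call takes 0.05 s, during which the arm holds its last target. There are 200 camera calls.

## Working session

There is one attempt and no reset: what is moved stays moved. The work goes in short steps, Python scripts to look and compute and a shell command to move; the robot and the scene stay as the last step left them, time stands still between calls to the robot, and variables do not carry over. Pictures are saved under pics/ and viewed, about 8 in all and at most 12, crops included, and the job is handed in when it is done.

```bash
mkdir -p pics; cat > h.py <<'E'
import numpy as np, cv2
from rig import manip, vision, workorder
def snap(n,f):
    s=vision.snapshot(n); cv2.imwrite(f'pics/{f}.png',s['pixels']); np.save(f'pics/{f}.npy',s,allow_pickle=True); return s
def load(f): return np.load(f'pics/{f}.npy',allow_pickle=True).item()
def K(s):
    f=200/np.tan(np.radians(s['fov_y'])/2); return f,np.array([[f,0,s['cx']],[0,f,s['cy']],[0,0,1.]])
def ray(s,u,v):
    f,k=K(s); p=cv2.undistortPoints(np.array([[[u,v]]],float),k,np.array([s['k1'],0,0,0.]))[0,0] if 0 else None
    d=np.array([(u-s['cx'])/f,(v-s['cy'])/f]); x=d.copy()
    for _ in range(30): x=d/(1+s['k1']*(x@x))
    E=np.array(s['extrinsics']); return E[:3,3],E[:3,:3]@np.array([x[0],-x[1],-1.])
def atz(s,u,v,z):
    o,d=ray(s,u,v); return o+d*(z-o[2])/d[2]
def depth(s,u,v):
    o,d=ray(s,u,v); return o+d*s['z_map'][int(round(v)),int(round(u))]
def tri(s1,p1,s2,p2):
    o1,d1=ray(s1,*p1);o2,d2=ray(s2,*p2)
    t=np.linalg.lstsq(np.c_[d1,-d2],o2-o1,rcond=None)[0]
    a,b=o1+t[0]*d1,o2+t[1]*d2; return (a+b)/2,np.linalg.norm(a-b)
def proj(s,P):
    E=np.array(s['extrinsics']);c=E[:3,:3].T@(np.array(P)-E[:3,3]); x=np.array([c[0],-c[1]])/-c[2]
    f,_=K(s); x=x*(1+s['k1']*(x@x)); return x*f+[s['cx'],s['cy']]
E
python3 - <<'E'
from h import *
for n in('scene','top'):
    s=snap(n,n+'0'); print(n,s['fov_y'],s['cx'],s['cy'],s['k1'],np.round(s['extrinsics'],3).tolist())
o=manip.get_obs(); print({k:np.round(v,3).tolist() for k,v in o.items()},manip.grip_point_offset)
E
```

```text
scene 57.960937682933455 316.88643977887494 198.38540259156247 -0.049305750309899435 [[-0.068, -0.55, 0.833, 1.413], [0.998, -0.053, 0.046, 0.003], [0.018, 0.834, 0.552, 0.684], [0.0, 0.0, 0.0, 1.0]]
top 49.253918839646815 315.02323225283556 205.12218030987344 0.0016789975924013435 [[-0.026, 0.991, -0.129, 0.393], [-1.0, -0.024, 0.012, -0.028], [0.008, 0.129, 0.992, 1.36], [0.0, 0.0, 0.0, 1.0]]
{'time': 0.1, 'qpos': [1.229, 0.707, -0.028, 1.485, 0.022, 0.951, -0.076], 'qd': [-0.002, -0.002, -0.0, -0.003, -0.0, 0.001, -0.001], 'effort': [0.003, -88.428, 1.237, -23.646, 0.017, 0.005, -0.0], 'tcp_pos': [0.17, -0.549, 0.231], 'eef_rot': [0.989, 0.149, -0.0, -0.0], 'contact_force': [-0.074, 0.04, 0.306], 'moment': [-0.029, -0.004, -0.024], 'finger_gap': 0.997} 0.0187
```

View pics/top0.png

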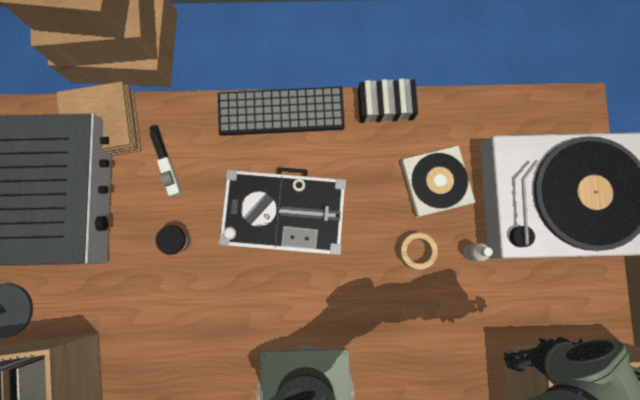

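View pics/scene0.png

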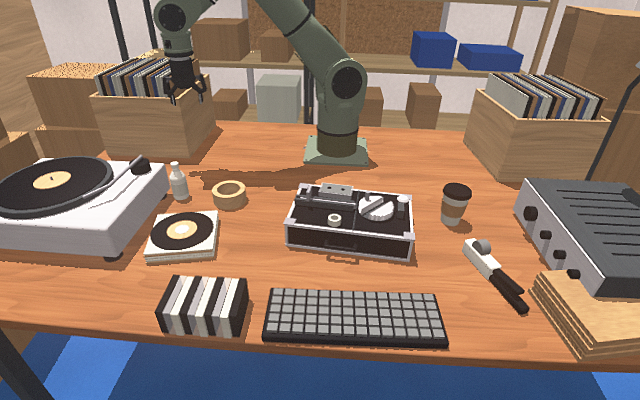

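The top view shows the case at (220–345, 172–255), the disc at about (259,209), the tab at about (328,214), so the bolt pushes toward image left (world +y). I'll enlarge this next.

```bash
python3 - <<'E'
from h import *
a=load('top0')['pixels'][165:260,215:350]; b=load('scene0')['pixels'][175:265,280:420]
a=cv2.resize(a,None,fx=5.5,fy=5.5,interpolation=3)[:, :742]; b=cv2.resize(b,None,fx=5.3,fy=5.3,interpolation=3)
cv2.imwrite('pics/c1.png',a);cv2.imwrite('pics/c2.png',b);print(a.shape,b.shape)
E
```

```text
(522, 742, 3) (477, 742, 3)
```

View pics/c1.png

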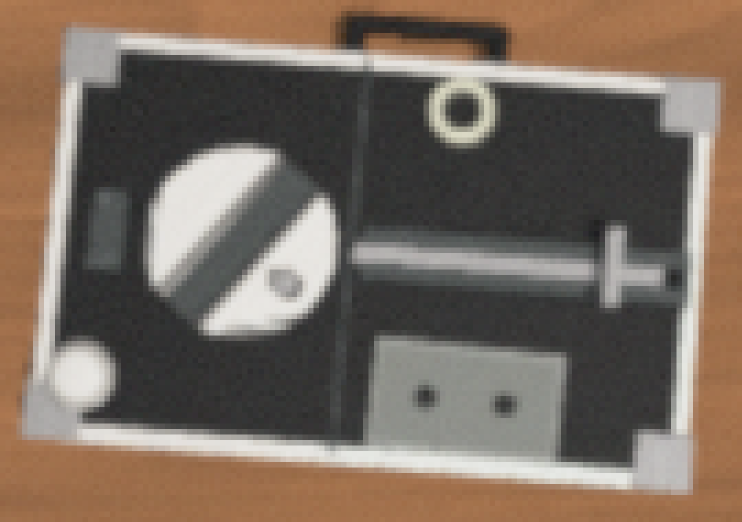

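View pics/c2.png

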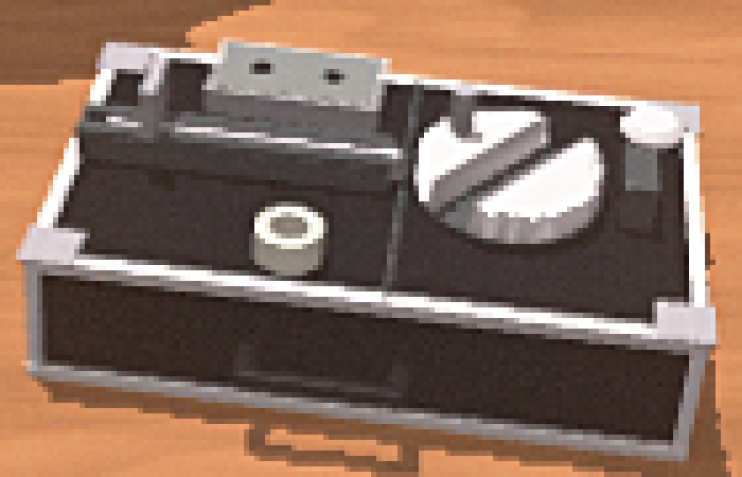

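Crop of the top view: disc centre is at (243,240), stud at about (285,278), tab at (613,265), and keeper at (108,230). The stud angle is about 0.75. In the scene crop the stud top is at (463,92) and the tab top at (152,60).

```bash
python3 - <<'E'
from h import *
t,s=load('top0'),load('scene0')
T=lambda x,y:(215+x/5.5-.4,165+y/5.5-.4); S=lambda x,y:(280+x/5.3-.4,175+y/5.3-.4)
for n,p,q in [('disc',(243,240),(510,163)),('stud',(282,274),(463,92)),('tab',(613,265),(152,58)),('adapter',(82,374),(660,125)),('stickers',(463,112),(290,224)),('keeper',(108,230),(640,168))]:
    print(n,*[np.round(v,3) for v in tri(t,T(*p),s,S(*q))], np.round(depth(t,*T(*p)),3))
# bolt axis & lid corners at z=.08
P=[atz(t,*T(*p),.08) for p in [(68,30),(718,80),(690,492),(25,436)]]; print(np.round(P,3).tolist())
for z,a,b in [(.097,(370,254),(590,268))]:
    d=atz(t,*T(*a),z)-atz(t,*T(*b),z); print(np.degrees(np.arctan2(d[1],d[0])))
for a,b in [(0,1),(3,2)]:
    d=P[a]-P[b]; print(np.degrees(np.arctan2(d[1],d[0])))
for a,b in [(0,3),(1,2)]:
    d=P[a]-P[b]; print(np.degrees(np.arctan2(d[1],d[0]))+90)
E
```

```text
disc [0.552 0.123 0.099] 0.003 [0.554 0.123 0.084]
stud [0.53  0.097 0.129] 0.001 [0.53  0.097 0.131]
tab [ 0.529 -0.072  0.14 ] 0.0 [ 0.53  -0.073  0.132]
adapter [0.484 0.212 0.085] 0.007 [0.484 0.208 0.091]
stickers [0.618 0.005 0.099] 0.004 [0.621 0.004 0.08 ]
keeper [0.558 0.192 0.105] 0.001 [0.558 0.191 0.105]
[[0.671, 0.217, 0.08], [0.635, -0.135, 0.08], [0.414, -0.112, 0.08], [0.452, 0.24, 0.08]]
84.92355676507076
84.1551719839132
83.75506476306633
84.08740102500468
84.19735967695071
```

```bash
python3 -m inch '[{"rz":10,"gripper":0},{"rz":10,"gripper":0},{"x":5,"y":-3,"rz":3,"gripper":0},{"x":5,"y":-3},{"x":5,"y":-3},{"x":5,"y":-3},{"x":2,"y":-5},{"x":2,"y":-5},{"x":2,"y":-5},{"y":-5},{"y":-5},{"y":-5}]'
```

```text
invalid input at $[0]: expected keys x, y, z, rx, ry, rz, gripper
```

```bash
python3 -m inch '[{"x":0,"y":0,"z":0,"rx":0,"ry":0,"rz":10,"gripper":0},{"x":0,"y":0,"z":0,"rx":0,"ry":0,"rz":10,"gripper":0},{"x":5,"y":-3,"z":0,"rx":0,"ry":0,"rz":3,"gripper":0},{"x":5,"y":-3,"z":0,"rx":0,"ry":0,"rz":0,"gripper":0},{"x":5,"y":-3,"z":0,"rx":0,"ry":0,"rz":0,"gripper":0},{"x":5,"y":-3,"z":0,"rx":0,"ry":0,"rz":0,"gripper":0},{"x":2,"y":-5,"z":0,"rx":0,"ry":0,"rz":0,"gripper":0},{"x":2,"y":-5,"z":0,"rx":0,"ry":0,"rz":0,"gripper":0},{"x":2,"y":-5,"z":0,"rx":0,"ry":0,"rz":0,"gripper":0},{"x":0,"y":-5,"z":0,"rx":0,"ry":0,"rz":0,"gripper":0}]'
```

```text
time: 1.35
tcp_pos: [0.471, -0.2511, 0.2274]
eef_rot: [0.998, -0.06, -0.002, -0.002]
contact_force: [0.0, -0.3, -0.0]
finger_gap: -0.001
```

```bash
python3 -m inch '[{"x":0.2,"y":-6,"z":0,"rx":0,"ry":0,"rz":-1,"gripper":0},{"x":0.2,"y":-6,"z":0,"rx":0,"ry":0,"rz":0,"gripper":0},{"x":0.2,"y":-6,"z":0,"rx":0,"ry":0,"rz":0,"gripper":0},{"x":0.2,"y":-6,"z":0,"rx":0,"ry":0,"rz":0,"gripper":0},{"x":0,"y":-6,"z":0,"rx":0,"ry":0,"rz":0,"gripper":0},{"x":0,"y":-2,"z":0,"rx":0,"ry":0,"rz":0,"gripper":0},{"x":0,"y":0,"z":0,"rx":0,"ry":0,"rz":0,"gripper":0}]'; python3 - <<'E'
from h import *
s=snap('wrist','w1'); print(manip.get_obs()['tcp_pos'],s['fov_y'],np.round(s['extrinsics'],3).tolist())
E
```

```text
time: 2.22
tcp_pos: [0.5124, 0.0808, 0.2271]
eef_rot: [0.999, -0.049, -0.003, -0.002]
contact_force: [-0.2, -0.5, 0.6]
finger_gap: 0.004
[0.51240539 0.07989696 0.22712353] 59.00403979857281 [[-0.098, 0.939, 0.329, 0.597], [-0.995, -0.091, -0.036, 0.072], [-0.003, -0.331, 0.943, 0.369], [0.0, 0.0, 0.0, 1.0]]
```

View pics/w1.png

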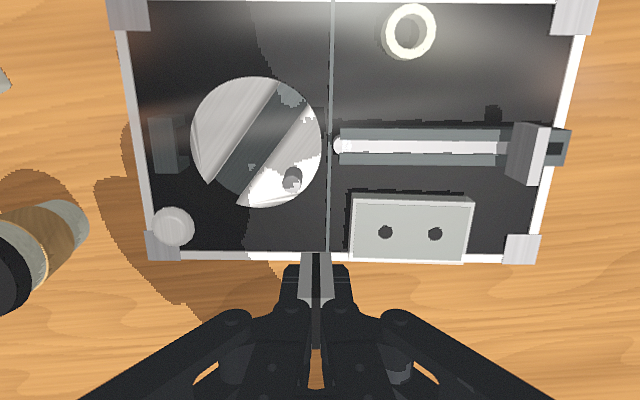

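The wrist view shows the disc centred at about (256,142), the stud at about (293,180), the bolt nose at (337,146), and the tab at (530,153). I'll compare that with the model.

```bash
python3 - <<'E'
from h import *
s=load('w1')
c=atz(s,256,142,.102); print('disc',c)
for f in('top0','scene0'): pass
ex=np.array([.103,.995,0]);ey=np.array([-.995,.103,0])
print('slot edge pts')
a,b=atz(s,237,203,.102),atz(s,311,107,.102); d=(b-a); d2=atz(s,278,83,.102)-atz(s,208,184,.102)
for q in(d,d2): print('theta', np.arctan2(q@ey,q@ex)%np.pi)
for th in(.8,.9,1.,1.1):
    st=c+.036*(-np.sin(th)*ex+np.cos(th)*ey); print(th,np.round(st,4),proj(s,st),proj(s,st+[0,0,.028]))
for p in [(337,146)]: n=atz(s,*p,.09); print('nose',n,(n-c)@ex,(n-c)@ey)
for bx in(-.192,-.198):
    for y in(-.02,.02):
        for z in (.101,.132): print(bx,y,z,proj(s,c*[1,1,0]+bx*ex+y*ey+[0,0,z]))
im=cv2.resize(s['pixels'][60:220,180:340],None,fx=4,fy=4,interpolation=3)
cv2.imwrite('pics/c3.png',np.vstack([im[:560]]))
E
```

```text
disc [0.55309031 0.12273752 0.102     ]
slot edge pts
theta 0.903076427057842
theta 0.9236373287508535
0.8 [0.5255 0.0996 0.102 ] [290.67204312 174.18967854] [287.90632594 184.76950222]
0.9 [0.5279 0.097  0.102 ] [293.6591192  170.85483109] [291.20042644 181.11910378]
1.0 [0.5306 0.0946 0.102 ] [296.29915285 167.21566091] [294.11208172 177.13268381]
1.1 [0.5335 0.0925 0.102 ] [298.56393378 163.30271363] [296.60997037 172.84299287]
nose [0.54172415 0.06141113 0.09      ] -0.062190475633512744 0.004992709333881435
-0.192 -0.02 0.101 [514.18719807 116.31995992]
-0.192 -0.02 0.132 [539.05473104 121.61994405]
-0.192 0.02 0.101 [504.28014801 168.82241477]
-0.192 0.02 0.132 [526.62114509 180.09126905]
-0.198 -0.02 0.101 [522.32487416 116.35914508]
-0.198 -0.02 0.132 [548.22543615 121.66374707]
-0.198 0.02 0.101 [512.02105978 168.86690706]
-0.198 0.02 0.132 [535.29087102 180.14246482]
```

View pics/c3.png

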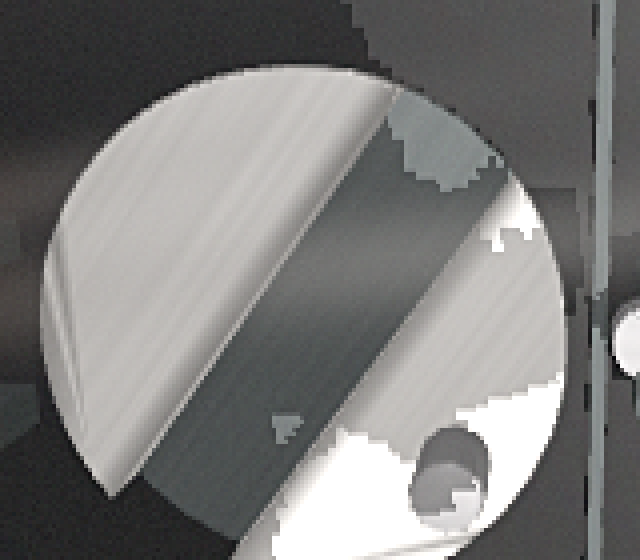

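```bash
python3 -m inch '[{"x":0.9,"y":1.6,"z":0,"rx":0,"ry":0,"rz":0,"gripper":0},{"x":0,"y":0,"z":4,"rx":0,"ry":0,"rz":0,"gripper":0},{"x":0,"y":0,"z":4,"rx":0,"ry":0,"rz":0,"gripper":0},{"x":0,"y":0,"z":2,"rx":0,"ry":0,"rz":0,"gripper":0},{"x":0,"y":0,"z":0,"rx":0,"ry":0,"rz":0,"gripper":0}]'
```

```text
time: 2.9
tcp_pos: [0.5214, 0.0518, 0.1249]
eef_rot: [0.999, -0.054, -0.002, -0.001]
contact_force: [-0.1, 0.1, 0.3]
finger_gap: 0.001
```

```bash
python3 -m inch '[{"x":-0.3,"y":0,"z":1.2,"rx":0,"ry":0,"rz":0,"gripper":0},{"x":0,"y":-1,"z":0,"rx":0,"ry":0,"rz":0,"gripper":0},{"x":0,"y":-0.7,"z":0,"rx":0,"ry":0,"rz":0,"gripper":0},{"x":0,"y":0,"z":0,"rx":0,"ry":0,"rz":0,"gripper":0}]'; python3 - <<'E'
from h import *
s=snap('wrist','w2'); cv2.imwrite('pics/w2c.png',cv2.resize(s['pixels'][60:340,100:500],None,fx=2,fy=2,interpolation=3)); print(manip.get_obs()['tcp_pos'],manip.get_obs()['contact_force'])
E
```

```text
time: 3.4
tcp_pos: [0.5213, 0.0691, 0.1143]
eef_rot: [0.998, -0.055, -0.001, -0.001]
contact_force: [-0.2, 0.6, -0.5]
finger_gap: -0.002
[0.52134184 0.06871019 0.11435314] [0.11081941 1.01926924 0.21782368]
```

View pics/w2c.png

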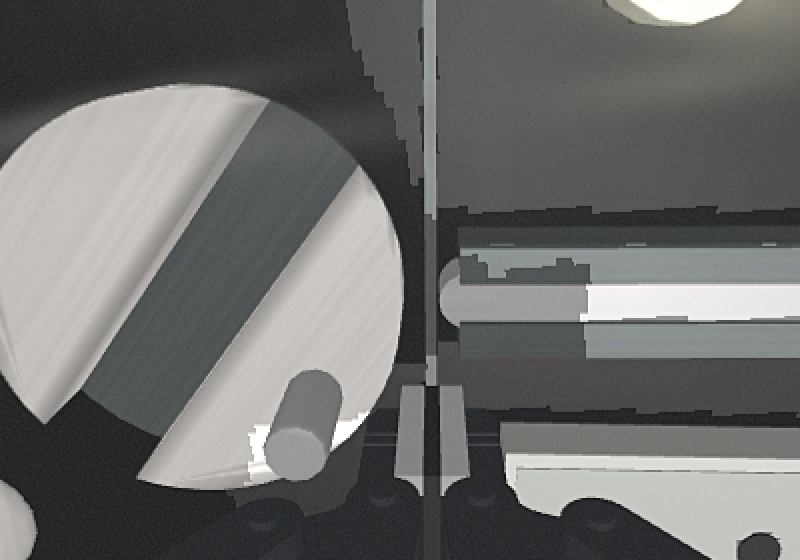

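The stud stands about 14 mm ahead of the shut fingertips, which line up with it. I'll push about 35 mm first.

```bash
python3 -m inch '[{"x":-0.1,"y":-0.8,"z":0,"rx":0,"ry":0,"rz":0,"gripper":0},{"x":-0.1,"y":-0.6,"z":0,"rx":0,"ry":0,"rz":0,"gripper":0},{"x":-0.1,"y":-0.6,"z":0,"rx":0,"ry":0,"rz":0,"gripper":0},{"x":-0.1,"y":-0.6,"z":0,"rx":0,"ry":0,"rz":0,"gripper":0},{"x":-0.1,"y":-0.6,"z":0,"rx":0,"ry":0,"rz":0,"gripper":0},{"x":0,"y":-0.4,"z":0,"rx":0,"ry":0,"rz":0,"gripper":0},{"x":0,"y":0,"z":0,"rx":0,"ry":0,"rz":0,"gripper":0}]'; python3 - <<'E'
from h import *
s=snap('wrist','w3'); cv2.imwrite('pics/w3c.png',cv2.resize(s['pixels'][60:340,100:500],None,fx=2,fy=2,interpolation=3)); print(manip.get_obs()['tcp_pos'],manip.get_obs()['contact_force'])
E
```

```text
time: 4.32
tcp_pos: [0.514, 0.1009, 0.1137]
eef_rot: [0.998, -0.057, -0.008, 0.004]
contact_force: [-0.8, 0.6, 0.3]
finger_gap: -0.001
[0.51412493 0.10081341 0.11377456] [ 0.08803049  0.19671268 -0.30534709]
```

View pics/w3c.png

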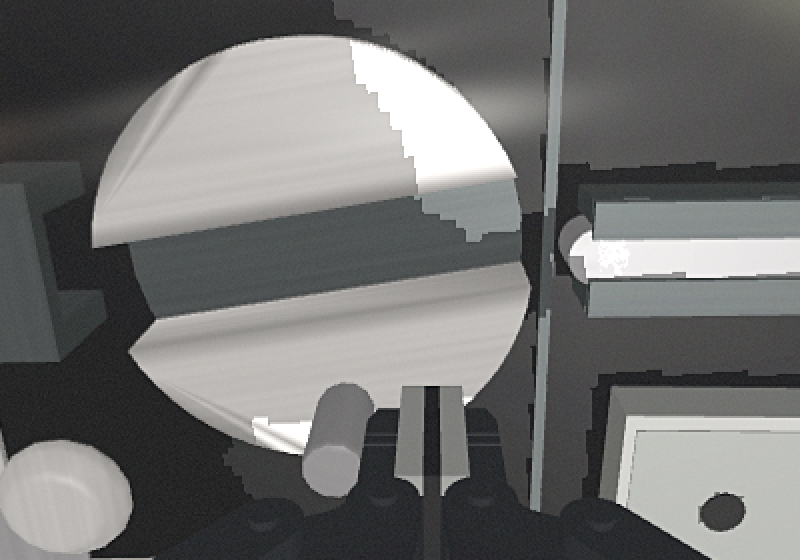

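The slot is now nearly in line: its lower edge runs from crop (157,318) to (520,262), with the rails almost level. I'll compute the residual.

```bash
python3 - <<'E'
from h import *
s=load('w3'); C=lambda x,y:(100+x/2,60+y/2)
an=lambda a,b,z:(lambda d:np.degrees(np.arctan2(d[1],d[0])))(atz(s,*C(*a),z)-atz(s,*C(*b),z))
sl=[an((157,318),(520,262),.102),an((93,246),(515,178),.102)]
r=[an((588,278),(798,280),.0995),an((595,201),(798,201),.0995),an((590,257),(798,258),.097)]
print(sl,r,np.radians(np.mean(sl)-np.mean(r)))
k=[atz(s,*C(*p),.102) for p in((92,246),(530,290))];print(atz(s,*C(310,245),.102))
E
```

```text
[np.float64(92.48748899980512), np.float64(92.58630686067299)] [np.float64(82.59497535019162), np.float64(83.22442486780237), np.float64(82.8988188450434)] 0.16808960434908826
[0.5556127  0.12361075 0.102     ]
```

```bash
python3 -m inch '[{"x":0,"y":-0.4,"z":0,"rx":0,"ry":0,"rz":0,"gripper":0},{"x":0,"y":-0.25,"z":0,"rx":0,"ry":0,"rz":0,"gripper":0},{"x":0,"y":0,"z":0,"rx":0,"ry":0,"rz":0,"gripper":0}]'; python3 - <<'E'
from h import *
s=snap('wrist','w4'); cv2.imwrite('pics/w4c.png',cv2.resize(s['pixels'][60:340,100:500],None,fx=2,fy=2,interpolation=3)); print(manip.get_obs()['tcp_pos'],manip.get_obs()['contact_force'])
E
```

```text
time: 4.75
tcp_pos: [0.5148, 0.1074, 0.1137]
eef_rot: [0.998, -0.058, -0.008, 0.005]
contact_force: [-1.5, -0.7, 0.2]
finger_gap: 0.0
[0.51482146 0.10732801 0.1137244 ] [-1.28907821 -0.54175312 -1.0121064 ]
```

View pics/w4c.png

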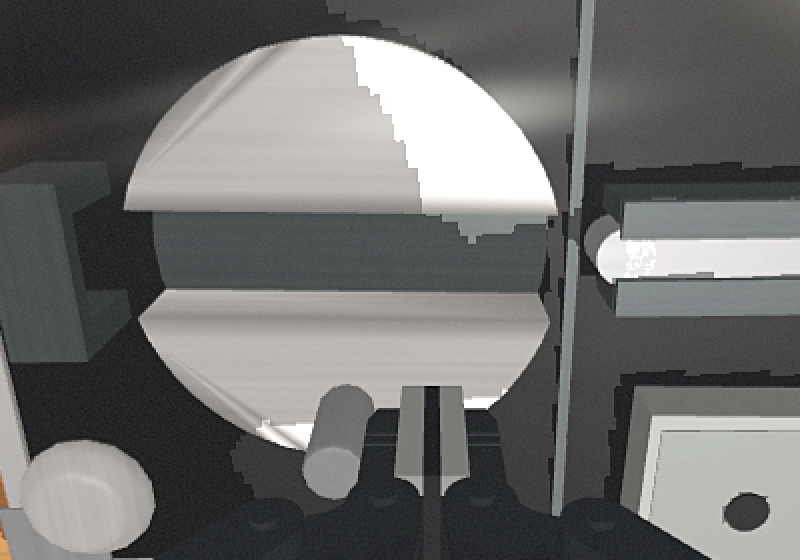

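The slot is now parallel to the rails (crop edge (163,289) to (540,293)). I'll back off, rise, and go behind the tab.

```bash
python3 -m inch '[{"x":0,"y":0.8,"z":0,"rx":0,"ry":0,"rz":0,"gripper":0},{"x":0,"y":0.5,"z":-3,"rx":0,"ry":0,"rz":0,"gripper":0},{"x":0,"y":0,"z":-4,"rx":0,"ry":0,"rz":0,"gripper":0},{"x":0.9,"y":5,"z":0,"rx":0,"ry":0,"rz":0,"gripper":0},{"x":0.9,"y":5,"z":0,"rx":0,"ry":0,"rz":0,"gripper":0},{"x":0.9,"y":5,"z":0,"rx":0,"ry":0,"rz":0,"gripper":0},{"x":0.9,"y":4,"z":0,"rx":0,"ry":0,"rz":0,"gripper":0},{"x":0,"y":0,"z":0,"rx":0,"ry":0,"rz":0,"gripper":0}]'; python3 - <<'E'
from h import *
s=snap('wrist','w5'); cv2.imwrite('pics/w5c.png',cv2.resize(s['pixels'][0:300,100:500],None,fx=2,fy=2,interpolation=3)); o=manip.get_obs();print(o['tcp_pos'],o['eef_rot'])
E
```

```text
time: 5.8
tcp_pos: [0.5294, -0.1074, 0.1882]
eef_rot: [0.998, -0.058, -0.005, 0.005]
contact_force: [0.0, 1.4, 0.4]
finger_gap: 0.001
[ 0.52944308 -0.10557335  0.18810792] [ 0.9983542  -0.05698984 -0.00489898  0.00412998]
```

View pics/w5c.png

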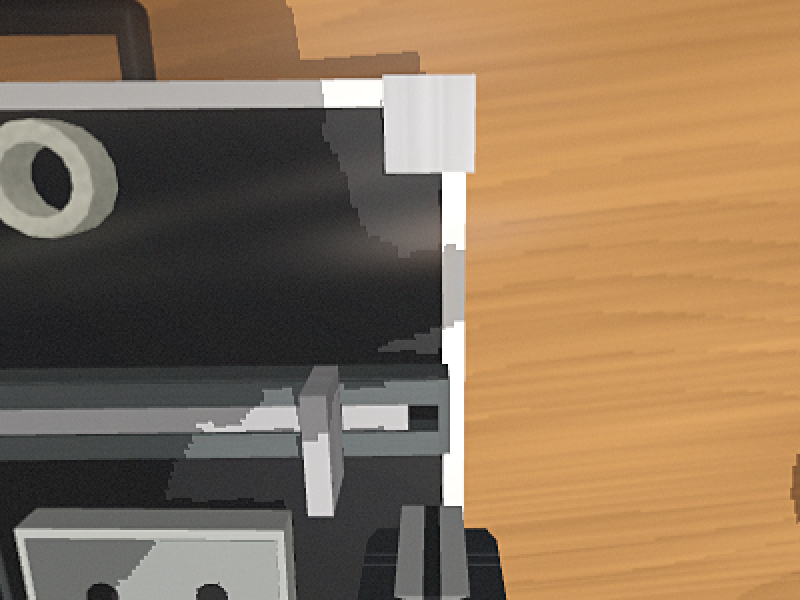

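The tab stands at about crop (320,440), and the shut fingers at (432,550) are behind it. I'll check both against the model.

```bash
python3 - <<'E'
from h import *
s=load('w5'); y=np.radians(83.8); ex=np.array([np.cos(y),np.sin(y),0]);ey=np.array([-ex[1],ex[0],0]); c=np.array([.5535,.123,0])
for z in(.101,.132):
  for bx in(-.198,-.190):
    print(z,bx,[np.round((proj(s,c+bx*ex+v*ey+[0,0,z])-[100,0])*2) for v in(-.02,.02)])
o=manip.get_obs(); r=o['tcp_pos']-c; print('tcp case',r@ex,r@ey)
print('tab top corner', [(lambda r:(round(r@ex,4),round(r@ey,4)))(atz(s,100+u/2,v/2,.132)-c) for u,v in((302,394),(343,394),(332,516),(306,516))])
print('bolt line y',[(lambda r:(round(r@ex,4),round(r@ey,4)))(atz(s,100+u/2,v/2,.097)-c) for u,v in((370,417),(100,420))])
E
```

```text
0.101 -0.198 [array([328., 356.]), array([334., 465.])]
0.101 -0.19 [array([304., 357.]), array([312., 465.])]
0.132 -0.198 [array([315., 386.]), array([323., 507.])]
0.132 -0.19 [array([287., 386.]), array([297., 507.])]
tcp case -0.22983454611904047 -0.0007695600820270749
tab top corner [(np.float64(-0.1941), np.float64(-0.0175)), (np.float64(-0.2062), np.float64(-0.0173)), (np.float64(-0.2007), np.float64(0.0233)), (np.float64(-0.1926), np.float64(0.0232))]
bolt line y [(np.float64(-0.2109), np.float64(0.0035)), (np.float64(-0.1162), np.float64(0.0035))]
```

```bash
python3 -m inch '[{"x":-0.3,"y":0,"z":3,"rx":0,"ry":0,"rz":0,"gripper":0},{"x":0,"y":0,"z":3,"rx":0,"ry":0,"rz":0,"gripper":0},{"x":0,"y":0,"z":1.4,"rx":0,"ry":0,"rz":0,"gripper":0},{"x":0,"y":0,"z":0,"rx":0,"ry":0,"rz":0,"gripper":0}]'
```

```text
time: 6.35
tcp_pos: [0.5263, -0.1027, 0.1131]
eef_rot: [0.998, -0.055, -0.004, 0.003]
contact_force: [-0.1, -0.4, 0.6]
finger_gap: -0.004
```

```bash
python3 -m inch '[{"x":0,"y":-0.8,"z":0,"rx":0,"ry":0,"rz":0,"gripper":0},{"x":0,"y":-0.7,"z":0,"rx":0,"ry":0,"rz":0,"gripper":0},{"x":0,"y":-0.7,"z":0,"rx":0,"ry":0,"rz":0,"gripper":0},{"x":0,"y":-0.7,"z":0,"rx":0,"ry":0,"rz":0,"gripper":0},{"x":0,"y":-0.7,"z":0,"rx":0,"ry":0,"rz":0,"gripper":0}]'
```

```text
time: 6.98
tcp_pos: [0.5314, -0.0645, 0.1151]
eef_rot: [0.998, -0.055, -0.002, 0.004]
contact_force: [0.1, -1.3, -1.4]
finger_gap: 0.001
```

```bash
python3 -m inch '[{"x":0,"y":-0.7,"z":0,"rx":0,"ry":0,"rz":0,"gripper":0},{"x":0,"y":-0.7,"z":0,"rx":0,"ry":0,"rz":0,"gripper":0},{"x":0,"y":-0.7,"z":0,"rx":0,"ry":0,"rz":0,"gripper":0}]'
```

```text
time: 7.35
tcp_pos: [0.5338, -0.0421, 0.115]
eef_rot: [0.998, -0.055, -0.002, 0.004]
contact_force: [-0.8, -0.8, 1.6]
finger_gap: 0.0
```

```bash
python3 -m inch '[{"x":0,"y":-0.8,"z":0,"rx":0,"ry":0,"rz":0,"gripper":0},{"x":0,"y":-0.8,"z":0,"rx":0,"ry":0,"rz":0,"gripper":0},{"x":0,"y":-0.8,"z":0,"rx":0,"ry":0,"rz":0,"gripper":0},{"x":0,"y":-0.8,"z":0,"rx":0,"ry":0,"rz":0,"gripper":0}]'
```

```text
time: 7.85
tcp_pos: [0.5376, -0.0081, 0.1149]
eef_rot: [0.998, -0.055, -0.002, 0.004]
contact_force: [-1.1, -2.0, 1.7]
finger_gap: 0.001
```

```bash
python3 -m inch '[{"x":0,"y":-0.8,"z":0,"rx":0,"ry":0,"rz":0,"gripper":0},{"x":0,"y":-0.8,"z":0,"rx":0,"ry":0,"rz":0,"gripper":0},{"x":0,"y":-0.8,"z":0,"rx":0,"ry":0,"rz":0,"gripper":0},{"x":0,"y":-0.8,"z":0,"rx":0,"ry":0,"rz":0,"gripper":0}]'; python3 - <<'E'
from h import *
s=snap('wrist','w6'); cv2.imwrite('pics/w6c.png',cv2.resize(s['pixels'][60:340,100:500],None,fx=2,fy=2,interpolation=3)); o=manip.get_obs();print(o['tcp_pos'],o['contact_force'])
E
```

```text
time: 8.35
tcp_pos: [0.5414, 0.0261, 0.1147]
eef_rot: [0.998, -0.055, -0.002, 0.004]
contact_force: [-1.2, -2.8, 1.5]
finger_gap: -0.001
[0.54150456 0.02738808 0.11458564] [0.36030136 1.18095205 0.53573168]
```

View pics/w6c.png

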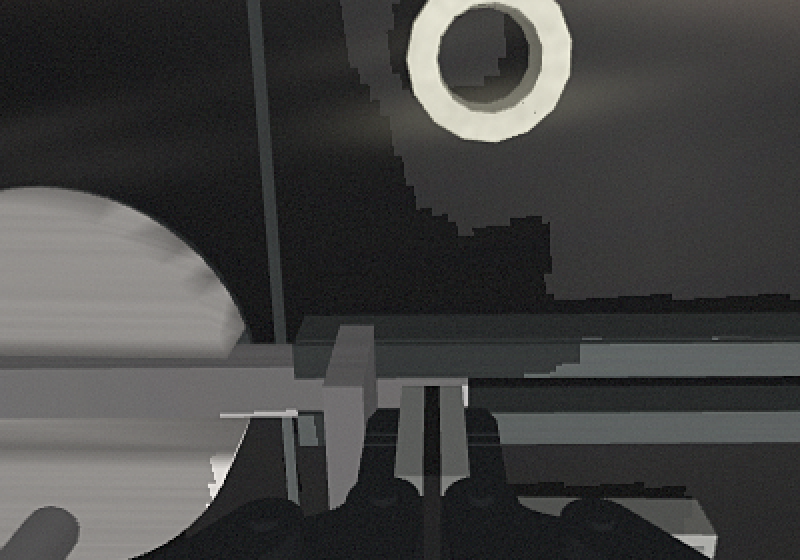

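The tab at about crop (350,420) is being pushed, and the bolt runs through the slot. Only the last ~14 mm remain.

```bash
python3 -m inch '[{"x":0,"y":-0.6,"z":0,"rx":0,"ry":0,"rz":0,"gripper":0},{"x":0,"y":-0.4,"z":0,"rx":0,"ry":0,"rz":0,"gripper":0}]';python3 -m inch '[{"x":0,"y":-0.3,"z":0,"rx":0,"ry":0,"rz":0,"gripper":0}]'; python3 -m inch '[{"x":0,"y":-0.2,"z":0,"rx":0,"ry":0,"rz":0,"gripper":0}]'
```

```text
time: 8.65
tcp_pos: [0.5427, 0.0378, 0.1145]
eef_rot: [0.999, -0.055, -0.002, 0.003]
contact_force: [-1.3, -1.4, 1.1]
finger_gap: -0.001
time: 8.78
tcp_pos: [0.543, 0.0406, 0.1145]
eef_rot: [0.998, -0.055, -0.002, 0.004]
contact_force: [-2.3, -17.7, 3.4]
finger_gap: 0.0
time: 8.9
tcp_pos: [0.543, 0.0406, 0.1145]
eef_rot: [0.998, -0.055, -0.002, 0.005]
contact_force: [-3.5, -18.4, 3.3]
finger_gap: 0.002
```

The force rose to 18 N and motion stopped at TCP case x ≈ -0.083, as predicted for the stop. I'll back off, rise, and check.

```bash
python3 -m inch '[{"x":0,"y":0.8,"z":0,"rx":0,"ry":0,"rz":0,"gripper":0},{"x":0,"y":1,"z":0,"rx":0,"ry":0,"rz":0,"gripper":0},{"x":0,"y":0,"z":-4,"rx":0,"ry":0,"rz":0,"gripper":0},{"x":0,"y":0,"z":-5,"rx":0,"ry":0,"rz":0,"gripper":0},{"x":0,"y":0,"z":-3,"rx":0,"ry":0,"rz":0,"gripper":0},{"x":0,"y":0,"z":0,"rx":0,"ry":0,"rz":0,"gripper":0}]'; python3 - <<'E'
from h import *
s=snap('wrist','w7'); t=snap('top','top1')
cv2.imwrite('pics/w7c.png',cv2.resize(s['pixels'][20:320,100:500],None,fx=2,fy=2,interpolation=3)); o=manip.get_obs();print(o['tcp_pos'],o['contact_force'])
E
```

```text
time: 9.65
tcp_pos: [0.5413, 0.0214, 0.238]
eef_rot: [0.998, -0.056, -0.003, 0.005]
contact_force: [0.1, -0.7, -0.3]
finger_gap: -0.0
[0.54054866 0.02151907 0.23605185] [ 0.30087953 -0.90210061 -1.26122052]
```

View pics/w7c.png

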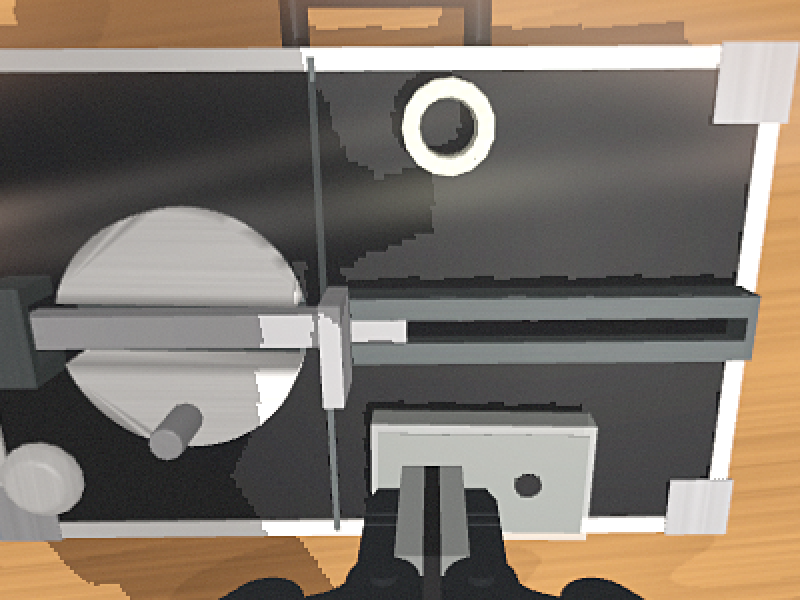

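```bash
python3 - <<'E'
from h import *
s=load('w7'); y=np.radians(83.8); ex=np.array([np.cos(y),np.sin(y),0]);ey=np.array([-ex[1],ex[0],0]); c=np.array([.5535,.123,0])
f=lambda u,v,z:np.round([(atz(s,100+u/2,20+v/2,z)-c)@ex,(atz(s,100+u/2,20+v/2,z)-c)@ey],4)
print('tab',f(319,330,.132),f(346,330,.132),f(322,408,.132),f(346,404,.132))
for n,b in(('rear end',-.098),('tab',-.066)): pass
print('disc',f(180,327,.102),'split line (lid) ',f(320,250,.08),'rail end',f(352,360,.0995))
a=(atz(s,*(100+68/2,20+366/2),.102)-atz(s,*(100+302/2,20+364/2),.102)); print('slot-yaw',np.arctan2(a[1],a[0])-y)
t0,t1=load('top0')['pixels'],load('top1')['pixels']
d=cv2.absdiff(t0,t1).max(2)>40; n,_,st,_=cv2.connectedComponentsWithStats(d.astype(np.uint8))
print(st[1:][st[1:,4]>25])
E
```

```text
tab [-0.0622 -0.0076] [-0.0721 -0.0075] [-0.0616  0.0234] [-0.0708  0.0219]
disc [-0.0009 -0.0001] split line (lid)  [-0.0565 -0.0273] rail end [-0.0702  0.0157]
slot-yaw 0.0006973570101058701
[[  188   152   125   248 16783]
 [  278   206    58    15   274]
 [  302   269   184    80  7372]
 [  505   337   133    63  2660]
 [  565   339    48    22   736]
 [  311   350    32    23   428]
 [  622   354     7     8    29]
 [  270   368    45    32   823]
 [  573   378    15    13    61]
 [  577   383     5    17    48]
 [  632   382     4    18    26]
 [  635   384     5    16    47]]
```

The tab is at -66 mm in the case frame, which is the home position. The slot yaw is about 0, and the stop was felt. I'll hand the job in.

```bash
python3 -c "
from rig import workorder; print(workorder.job_done())"
```

```text
the job is handed in; nothing more can be done
None
```

The case is locked and the job is handed in; no verdict came back. With shut fingers I pushed the stud from about 0.91 rad to about 0 rad. I then pushed the bolt by its tab through the slot until it met its stop.

- **Bolt:** motion stopped at about 18 N wrist force, at the position I expected. The wrist picture puts the tab at about −66.5 mm in the case frame; the nominal home position is −66 mm. The bolt runs under the keeper.
- **Disc:** the slot measures about 0.001 rad out of line.
- **Robot:** the fingers are clear, about 12 cm above where they pushed.
- **Loose items:** those in the final wrist picture (stickers, cassette and adapter) look undisturbed. I did not measure them or check the table items separately. The before/after comparison of the top view was mostly the arm and its shadow, so it does not settle this.
- **Disagreement:** bolt-line estimates differed by about 3–5 mm sideways and 1–2° in yaw between views, which did not affect the pushes.

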